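Pry the snap cover off the printer's control box

ROBOT

A 6-joint arm with a two-finger parallel gripper is mounted at the origin on the work surface. World frame = base frame: x ahead of the robot, y to its left, z up, the work surface at z = 0. Lengths are in m, angles in rad, forces in N, time in s.
With the tool pointing down it reaches from about 0.425 to 0.925 m from the base axis. Payload 12.5 kg.
Tool frame: the origin (TCP) lies midway between the tips of the shut fingers; the grasp point (between the pads) lies 19 mm behind it; z points along the fingers, x is the direction in which the jaws open and shut, and the axes are right-handed (so a half turn about z gives the same grasp; the last joint's range is limited). The gripper opens to 85 mm and grips with 20 to 120 N. Pads are 22 mm wide; open, the fingers measure 114 mm over their backs; the gripper's body (76 mm by 85 mm) begins 54 mm behind the grasp point. The pads swing forward as they close: fully open they stand 13 mm farther back than shut.
Start: joints at [1.05, 0.491, 1.559, -0, 1.092, -0.106], TCP at [0.252, 0.572, 0.231] pointing down, gripper open.
Joint ranges: [-3.1, 3.1], [-0.84, 2.19], [0.05, 2.79], [-1.13, 4.28], [0.06, 2.93], [-2.69, 2.69]. Speed limits (rad/s): [2.22, 2.22, 2.79, 3.14, 3.14, 3.14].

INTERFACE

Orientations are given as a 3x3 rotation matrix whose columns are the frame's x, y, z axes.
In Python, from rig import get_state, vision, env gives the robot as it stands.
- The arm moves only by the shell command python3 -m creep 'ROWS' [OPENING] [FORCE]. ROWS is JSON, one flat list of numbers, 6 for each row, row after row: the shift along the tool's x, y, z normalised to -1 to 1, where 1 is 250 mm, then the turn, a rotation vector about the tool's x, y, z normalised to -1 to 1, where 1 is 90 degrees. A call has 1 to 12 rows; each row is the pose to reach, as a shift and turn from the pose measured when the call began, along the tool's axes at that moment; what a row does not reach only later rows make up. A row lasts 1/12 s, in which the tool goes at most 41.7 mm and 7.16 degrees, less where a joint would pass 70% of its speed; a pose out of reach is approached as far as the arm can. A call with a number of a shift or a turn outside -1 to 1 is refused whole. A call with a gripper value outside its range is refused whole. OPENING is the closure in counts, from 0 (fully open) to 255 (shut), set as the call begins (- or left out, the last holds). The fingers move at their own pace and stop on an object; FORCE is the grip in N (left out, the last holds). Time passes only in rows, so rows that repeat a pose let the fingers close. It gives the time, the measured TCP pose, the force and the opening at its end, in the units of the state.
- get_state(): the state, without advancing time (a new reading comes with each control period).
- vision.snapshot(name): name is "side" or "top"; returns the picture (384x512x3 uint8, blue, green, red); there is no depth.
- vision.camera_model(name): a dict with "intrinsics" (3x3 intrinsics, pixels), "k1" (the pictures are not rectified: a ray, as slopes to the right and down, at radius r is drawn at 1 + k1 r^2 times it, then the intrinsics apply), "R" (3x3) and "t" (3): a world point X has camera coordinates R X + t. Camera axes: x right, y down, z forward; pixel columns grow to the right and rows downward; lengths in m; the calibration is good to about 2 mm. A picture is of the moment at which its call begins. camera_model takes no time and is no camera call.
- env.close_job(): hands the job in, once; it reports no verdict.
The state is a dict: "time_s": time; "joint_positions": joint angles; "joint_velocities": joint speeds; "effort": joint torques, N m; "tool_pos": TCP position; "ee_rot": TCP orientation; "force": force on the tool from outside, world axes, zero at the start; "ft_torque": the same for the moment, N m; "gripper_width": finger opening in m.
Only numpy, scipy, OpenCV 4.12 (cv2) and the standard library are available. Lean on these libraries where they do the work, as an engineer would, in place of code of your own. Each camera call takes 0.05 s, during which the arm holds its last target. There are 200 camera calls.

TASK

Take the flat-bladed pry tool from the rack, put its blade down into the notch in the top edge of the grey control box, behind the white snap cover, and pry the cover outward so that it pops off and drops onto the bench in front of the box. Then put the tool back upright in the slot it came from. Use the tool, not the gripper, on the cover, and leave the brush standing in its slot.

Things in the scene. Friction and masses are not known exactly. Their poses are not given: they have to be found in the camera images.
- pry_tool_handle (a point): (mm) Pry tool standing blade down in a slot of a rack. Point: middle of its flat black handle; z up. Handle 18 thick (x), 30 wide (y), 65 tall, on a guard plate 44 (x) by 52 (y) by 5; below it a flat steel blade 3 (x) by 18 (y) by 70 long. Below this point: guard top 32.5, guard underside 37.5, blade tip 107.5. 120 g. Same after a half turn. It lifts straight out; slot 20 (x) by 34 (y).
- brush_handle (a point): (mm) Brush in the rack's other slot, a bystander: round black handle 26 across, 65 tall, on the same guard, round stem. Point: middle of its handle. The fixed plywood rack is 74 (x) by 186 (y), top 90 above the bench, its two slots 86 apart along y (centre to centre); guards rest on its top, so handles end 160 above the bench.
- pry_notch (a point): (mm) Middle of the notch's mouth, level with the control box's top, 140 above the bench. x points level out through the covered face (away from the robot), y along the face, z up. Notch 20 (x, -10 to +10) by 44 (y), 30 deep, open upward; its +x wall is the cover's back. Fixed grey box: 130 wide (y), x -80 to +10; a ledge below the cover reaches x +20.
- cover_mid (a point): (mm) Centre of the white snap cover, a plate 5 thick (x, as the notch's x), 90 wide (y), 72 tall (z), 50 g. It stands on the ledge against the box's face, top edge 2 below the box's top; two sprung clip balls hold its upper corners. Pushed outward near its top with about 5 N it snaps free within 10 of travel; pushed out 20 to 40 it falls onto the bench.

How it is judged:
By the outcome, as a careful person would: the job done as asked, in the order asked, and still so for the second after the job is handed in, with the robot touching nothing.
It also fails if it takes over 45 s, if anything falls off the work surface, if the arm or the gripper's body presses on something with over 40 N, if the wrist force passes 120 N, or if a joint passes its speed limit or range.

## Working session

There is one attempt and no reset: what is moved stays moved. The work goes in short steps, Python scripts to look and compute and a shell command to move; the robot and the scene stay as the last step left them, time stands still between calls to the robot, and variables do not carry over. Pictures are saved under pics/ and viewed, on a budget of 10 in all, crops included, one or two more only if the job needs it, and the job is handed in when it is done.

```bash
ls; mkdir -p pics; python3 - <<'E'
from rig import get_state, vision
import cv2,numpy as np
for n in("side","top"):
    cv2.imwrite(f"pics/{n}0.png",vision.snapshot(n)); m=vision.camera_model(n)
    print(n,{k:np.round(v,4).tolist() for k,v in m.items()}, "pos",np.round(-m["R"].T@m["t"],3))
s=get_state();print(s["time_s"],s["tool_pos"],np.round(s["ee_rot"],3).tolist(),s["gripper_width"])
E
```

```text
pics
side {'intrinsics': [[355.877, 0.0, 255.7977], [0.0, 355.877, 190.294], [0.0, 0.0, 1.0]], 'k1': 0.0233, 'R': [[0.9264, -0.3762, 0.0129], [-0.2582, -0.66, -0.7056], [0.274, 0.6503, -0.7085]], 't': [-0.5093, 0.207, 0.6665]} pos [ 0.343 -0.488  0.625]
top {'intrinsics': [[393.7715, 0.0, 254.6208], [0.0, 393.7715, 195.7758], [0.0, 0.0, 1.0]], 'k1': -0.0581, 'R': [[0.0258, -0.9991, 0.0349], [-0.9859, -0.0312, -0.1643], [0.1653, -0.0301, -0.9858]], 't': [-0.105, 0.5216, 0.782]} pos [ 0.388 -0.065  0.86 ]
0.1 [0.2517384  0.57183391 0.23077528] [[0.403, 0.915, -0.001], [0.915, -0.403, -0.001], [-0.001, -0.0, -1.0]] 0.08509367548614415
```

View pics/side0.png

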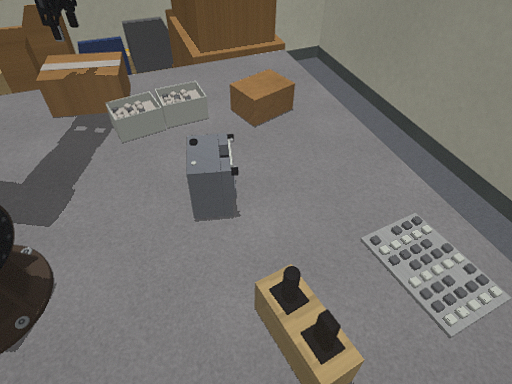

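View pics/top0.png

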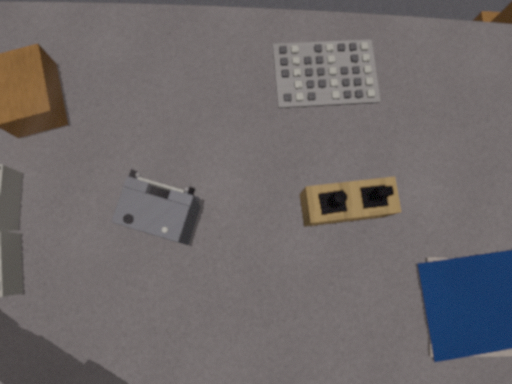

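Side view: box at about (210,175), brush at (290,285), pry tool at (325,335). Top view: box at (157,210), brush at (335,201), pry tool at (377,195). I'll enlarge these.

```bash
python3 - <<'E'
import cv2,numpy as np
t=cv2.imread("pics/top0.png");s=cv2.imread("pics/side0.png")
def c(i,x,y,w,h,f): return cv2.resize(i[y:y+h,x:x+w],None,fx=f,fy=f,interpolation=cv2.INTER_CUBIC)
a=np.hstack([c(t,110,160,100,90,4),c(t,305,160,100,90,4)])
b=np.hstack([c(s,170,125,80,48,5),c(s,260,262,80,48,5)])
b=np.hstack([c(s,180,125,80,48,5),c(s,250,260,110,66,400/110)])
cv2.imwrite("pics/crop0.png",np.vstack([a,b]));print(a.shape,b.shape)
E
```

```text
(360, 800, 3) (240, 800, 3)
```

View pics/crop0.png

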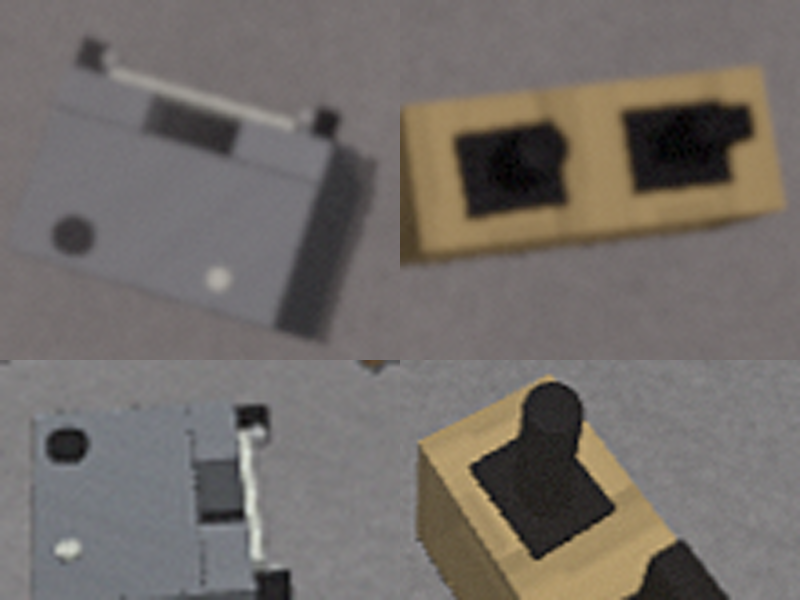

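```bash
cat > h.py <<'E'
import numpy as np,cv2
from rig import get_state,vision
def ray(n,uv,z):
    m=vision.camera_model(n);K=m["intrinsics"]
    d=np.array([m["k1"],0,0,0,0.])
    x=cv2.undistortPoints(np.array(uv,float).reshape(-1,1,2),np.array(K),d).reshape(-1,2)
    D=np.c_[x,np.ones(len(x))]@m["R"]; o=-m["R"].T@m["t"]
    return o+D*((z-o[2])/D[:,2])[:,None]
def proj(n,X):
    m=vision.camera_model(n)
    return cv2.projectPoints(np.array(X,float).reshape(-1,1,3),cv2.Rodrigues(np.array(m["R"]))[0],np.array(m["t"],float),np.array(m["intrinsics"]),np.array([m["k1"],0,0,0,0.]))[0].reshape(-1,2)
E
python3 - <<'E'
from h import *
np.set_printoptions(precision=4,suppress=True)
def C(p,x,y,f,x0=0,y0=0): return (np.array(p,float)-[x0,y0])/f+[x,y]-.5+.5/f
def sh(l,P): 
    print(l,P[:,:2].tolist() if 0 else P[:,:2].round(4).tolist(),"mean",P[:,:2].mean(0)); e=np.diff(np.r_[P,P[:1]],axis=0)[:,:2]; print("  len",np.hypot(*e.T),"ang",np.degrees(np.arctan2(e[:,1],e[:,0])))
sh("box",ray("top",C([(75,68),(330,140),(275,328),(15,250)],110,160,4),.14))
sh("notch",ray("top",C([(157,90),(245,118),(235,153),(145,128)],110,160,4),.14))
sh("notchside",ray("side",C([(240,460),(243,520),(198,522),(195,460)],180,125,5,0,360),.14))
sh("rack",ray("top",C([(404,105),(762,66),(785,208),(420,250)],305,160,4,400),.09))
sh("gt",ray("top",C([(622,112),(722,102),(732,185),(634,193)],305,160,4,400),.095))
sh("gb",ray("top",C([(457,136),(555,122),(567,204),(470,216)],305,160,4,400),.095))
sh("gbside",ray("side",C([(470,466),(540,558),(614,507),(545,420)],250,260,400/110,400,360),.095))
sh("boxside",ray("side",C([(33,410),(33,600)],180,125,5,0,360),.14))
E
```

```text
box [[0.5372, 0.1488], [0.507, 0.0285], [0.4199, 0.049], [0.4516, 0.1697]] mean [0.4789 0.099 ]
  len [0.124  0.0895 0.1247 0.0881] ang [-104.0862  166.7668   75.2766  -13.6722]
notch [[0.528, 0.1099], [0.5161, 0.0683], [0.4995, 0.0719], [0.5099, 0.1142]] mean [0.5134 0.0911]
  len [0.0433 0.0169 0.0435 0.0186] ang [-105.9626  167.6974   76.2108  -13.338 ]
notchside [[0.5258, 0.1106], [0.5136, 0.0713], [0.4955, 0.0769], [0.5073, 0.1177]] mean [0.5105 0.0941]
  len [0.0412 0.019  0.0426 0.0198] ang [-107.1576  162.8005   73.7916  -21.0977]
rack [[0.5402, -0.1903], [0.5666, -0.3746], [0.4938, -0.384], [0.4676, -0.1986]] mean [ 0.5171 -0.2869]
  len [0.1862 0.0734 0.1873 0.0731] ang [ -81.8416 -172.6347   98.0638    6.5146]
gt [[0.5393, -0.2997], [0.5461, -0.3512], [0.504, -0.355], [0.4985, -0.305]] mean [ 0.522  -0.3277]
  len [0.052  0.0423 0.0504 0.0412] ang [ -82.437  -174.7531   96.2799    7.4126]
gb [[0.5244, -0.2161], [0.5331, -0.2655], [0.492, -0.2711], [0.4846, -0.2225]] mean [ 0.5085 -0.2438]
  len [0.0502 0.0415 0.0491 0.0404] ang [ -80.0423 -172.2984   98.6539    9.1747]
gbside [[0.4815, -0.2219], [0.492, -0.2728], [0.5328, -0.2637], [0.5235, -0.2131]] mean [ 0.5075 -0.2429]
  len [0.052  0.0417 0.0514 0.0429] ang [ -78.3668   12.6733  100.3364 -168.1783]
boxside [[0.4503, 0.1789], [0.4186, 0.0543]] mean [0.4344 0.1166]
  len [0.1287 0.1287] ang [-104.3021   75.6979]
```

```bash
cat > go.py <<'E'
import sys
from h import *
from scipy.spatial.transform import Rotation as Ro
x,y,z,yaw=map(float,sys.argv[1:5]); s=get_state(); R0=np.array(s["ee_rot"]); a=np.radians(yaw)
R1=np.array([[np.cos(a),np.sin(a),0],[np.sin(a),-np.cos(a),0],[0,0,-1]])
d=R0.T@(np.array([x,y,z])-s["tool_pos"]); r=Ro.from_matrix(R0.T@R1).as_rotvec()
print("row",np.round(d/.25,3),np.round(r/(np.pi/2),3),"mm",np.round(d*1e3,1),"deg",np.degrees(r).round(1),"t",round(s["time_s"],2),"F",np.round(s["force"],1),"w",round(s["gripper_width"]*1e3,1))
E
python3 -m creep '[-.2,.33,-.03,0,0,.11,-.4,.66,-.06,0,0,.22,-.58,.99,-.08,0,0,.32,-.58,.99,-.08,0,0,.32,-.58,.99,-.08,0,0,.32,-.58,.99,-.08,0,0,.32,-.58,.99,-.08,0,0,.32,-.58,.99,-.08,0,0,.32]' 0 40; python3 go.py .5 .09 .25 8;python3 go.py .522 -.12 .25 8
```

```text
row [-1.364  1.686 -0.076] [0.    0.001 0.647] mm [-340.9  421.4  -18.9] deg [ 0.   0.1 58.2] t 0.1 F [ 0.6  0.6 -0.6] w 85.1
row [-2.097  2.105 -0.075] [0.    0.001 0.647] mm [-524.3  526.2  -18.8] deg [ 0.   0.1 58.2] t 0.1 F [ 0.6  0.6 -0.6] w 85.1invalid input: not JSON, or not a number
```

```bash
python3 -m creep '[-0.2,0.33,-0.03,0,0,0.11,-0.4,0.66,-0.06,0,0,0.22,-0.58,0.99,-0.08,0,0,0.32,-0.58,0.99,-0.08,0,0,0.32,-0.58,0.99,-0.08,0,0,0.32,-0.58,0.99,-0.08,0,0,0.32,-0.58,0.99,-0.08,0,0,0.32,-0.58,0.99,-0.08,0,0,0.32]' 0 40; python3 go.py 0.5 0.12 .25 8;python3 go.py .522 -.12 .25 8
```

```text
time_s: 0.77
tool_pos: [0.423, 0.3352, 0.2511]
ee_rot: [[0.797, 0.604, 0.0], [0.604, -0.797, -0.002], [-0.001, 0.001, -1.0]]
force: [0.3, -0.1, -0.0]
gripper_width: 0.0851
row [-0.275  0.872  0.006] [0.001 0.    0.324] mm [-68.7 218.    1.5] deg [ 0.1  0.  29.2] t 0.77 F [ 0.3 -0.1 -0. ] w 85.1
row [-0.785  1.69   0.008] [0.001 0.    0.324] mm [-196.2  422.5    1.9] deg [ 0.1  0.  29.2] t 0.77 F [ 0.3 -0.1 -0. ] w 85.1
```

```bash
python3 -m creep '[-0.28,0.87,0,0,0,0.32,-0.28,0.87,0,0,0,0.32,-0.28,0.87,0,0,0,0.32,-0.28,0.87,0,0,0,0.32,-0.28,0.87,0,0,0,0.32,-0.28,0.87,0,0,0,0.32,-0.28,0.87,0,0,0,0.32]';python3 go.py .522 -.11 .25 8
```

```text
time_s: 1.35
tool_pos: [0.4999, 0.116, 0.2513]
ee_rot: [[0.99, 0.142, 0.0], [0.142, -0.99, -0.002], [-0.0, 0.002, -1.0]]
force: [-0.1, 0.3, -0.6]
gripper_width: 0.0853
row [-0.041  0.908  0.007] [0.001 0.    0.002] mm [-10.2 226.9   1.8] deg [0.1 0.  0.2] t 1.35 F [-0.1  0.3 -0.6] w 85.3
```

```bash
python3 -m creep '[0,0.95,0,0,0,0,0,0.95,0,0,0,0,0,0.95,0,0,0,0,0,0.95,0,0,0,0,0,0.95,0,0,0,0,0,0.95,0,0,0,0]';python3 go.py .522 -.3285 .25 8
```

```text
time_s: 1.85
tool_pos: [0.5337, -0.1211, 0.2516]
ee_rot: [[0.99, 0.142, 0.0], [0.142, -0.99, -0.002], [-0.0, 0.002, -1.0]]
force: [-0.1, -0.3, 0.1]
gripper_width: 0.0855
row [-0.164  0.815  0.008] [0.001 0.    0.002] mm [-41.  203.7   2.1] deg [0.1 0.  0.1] t 1.85 F [-0.1 -0.3  0.1] w 85.5
```

```bash
python3 -m creep '[-0.16,0.81,0,0,0,0,-0.16,0.81,0,0,0,0,-0.16,0.81,0,0,0,0,-0.16,0.81,0,0,0,0,-0.16,0.81,0,0,0,0,-0.16,0.81,0,0,0,0,-0.16,0.81,0,0,0,0]';python3 go.py .522 -.3285 .105 8
python3 - <<'E'
from h import *
s=vision.snapshot("side");t=vision.snapshot("top")
cv2.imwrite("pics/side1.png",s);cv2.imwrite("pics/top1.png",t)
def c(i,x,y,w,h,f): return cv2.resize(i[y:y+h,x:x+w],None,fx=f,fy=f,interpolation=cv2.INTER_CUBIC)
cv2.imwrite("pics/c1.png",np.hstack([c(s,230,200,160,184,2.5),c(t,300,120,160,184,2.5)]))
E
```

```text
time_s: 2.43
tool_pos: [0.5225, -0.3283, 0.2512]
ee_rot: [[0.99, 0.139, -0.001], [0.139, -0.99, -0.001], [-0.001, 0.001, -1.0]]
force: [-0.2, -0.1, -1.0]
gripper_width: 0.0854
row [-0.001 -0.     0.585] [ 0.001  0.001 -0.   ] mm [-4.000e-01 -1.000e-01  1.462e+02] deg [ 0.1  0.1 -0. ] t 2.43 F [-0.2 -0.1 -1. ] w 85.4
```

View pics/c1.png

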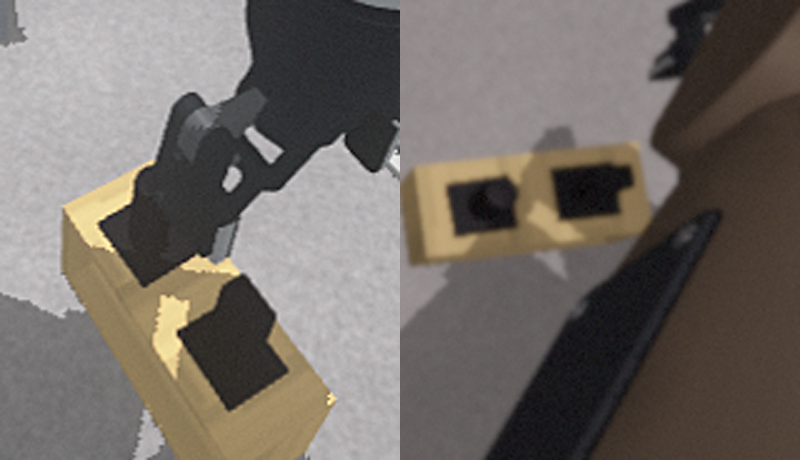

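Side crop: tool guard corners at about (178,330), (230,410), (288,370), with the open fingers above it at (215,160). I'll check the guard position from this view, then descend.

```bash
python3 - <<'E'
from h import *
print(ray("side",[(230+x/2.5-.3,200+y/2.5-.3) for x,y in[(178,330),(230,410),(288,370)]],.095).round(4))
E
python3 -m creep '[0,0,0.15,0,0,0,0,0,0.3,0,0,0,0,0,0.42,0,0,0,0,0,0.5,0,0,0,0,0,0.55,0,0,0,0,0,0.585,0,0,0,0,0,0.585,0,0,0]'
```

```text
[[ 0.4978 -0.3049  0.095 ]
 [ 0.5042 -0.3562  0.095 ]
 [ 0.5467 -0.3494  0.095 ]]
time_s: 3.12
tool_pos: [0.5228, -0.3246, 0.1041]
ee_rot: [[0.99, 0.144, -0.002], [0.144, -0.99, 0.0], [-0.002, -0.001, -1.0]]
force: [-0.1, -0.5, -0.2]
gripper_width: 0.0855
```

```bash
python3 -m creep '[0,0.01,0,0,0,0,0,0.01,0,0,0,0]' 0; python3 -m creep '[0,0,0,0,0,0,0,0,0,0,0,0,0,0,0,0,0,0,0,0,0,0,0,0,0,0,0,0,0,0,0,0,0,0,0,0,0,0,0,0,0,0,0,0,0,0,0,0,0,0,0,0,0,0,0,0,0,0,0,0,0,0,0,0,0,0,0,0,0,0,0,0]' 255 80;python3 go.py .522 -.3285 .25 8
```

```text
time_s: 3.28
tool_pos: [0.5238, -0.3269, 0.1051]
ee_rot: [[0.99, 0.144, -0.001], [0.144, -0.99, -0.001], [-0.001, 0.0, -1.0]]
force: [-0.1, 1.0, 0.2]
gripper_width: 0.0855
time_s: 4.28
tool_pos: [0.5239, -0.3271, 0.1054]
ee_rot: [[0.99, 0.144, -0.001], [0.144, -0.99, -0.001], [-0.001, 0.001, -1.0]]
force: [-1.1, -1.0, 5.1]
gripper_width: 0.0171
row [-0.009  0.005 -0.579] [0.001 0.001 0.003] mm [  -2.3    1.3 -144.6] deg [0.  0.1 0.3] t 4.28 F [-1.1 -1.   5.1] w 17.1
```

```bash
python3 -m creep '[0,0,-0.04,0,0,0,0,0,-0.12,0,0,0,0,0,-0.2,0,0,0,0,0,-0.3,0,0,0,0,0,-0.4,0,0,0,0,0,-0.5,0,0,0,0,0,-0.6,0,0,0,0,0,-0.68,0,0,0,0,0,-0.68,0,0,0]';python3 go.py .545 -.11 .275 -3
python3 - <<'E'
from h import *
s=vision.snapshot("side")
cv2.imwrite("pics/side2.png",cv2.resize(s[100:384,180:430],None,fx=2,fy=2))
E
```

```text
time_s: 5.03
tool_pos: [0.5249, -0.3274, 0.28]
ee_rot: [[0.989, 0.144, 0.004], [0.145, -0.989, -0.005], [0.003, 0.005, -1.0]]
force: [0.1, -0.5, -1.0]
gripper_width: 0.017
row [ 0.205 -0.849  0.016] [ 0.003 -0.002  0.126] mm [  51.3 -212.3    4. ] deg [ 0.3 -0.2 11.3] t 5.03 F [ 0.1 -0.5 -1. ] w 17.0
```

View pics/side2.png

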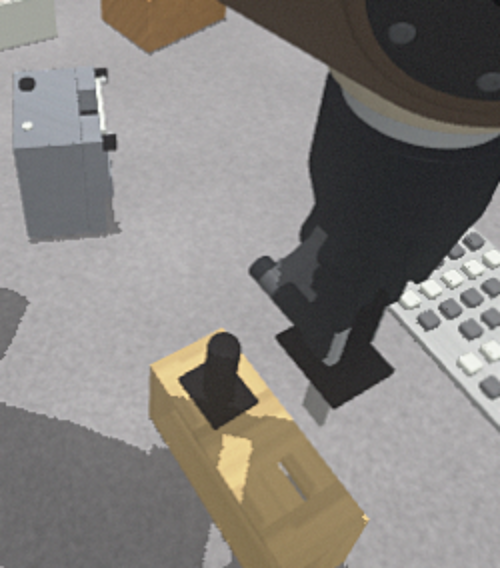

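The tool is lifted, the guard is square at (335,365), and the brush is still standing. Now the empty slot shows at (295,478). I'll carry the tool to the box.

```bash
python3 -m creep '[0.04,-0.12,0,0,0,0.03,0.08,-0.27,0,0,0,0.06,0.12,-0.42,0,0,0,0.09,0.16,-0.57,0,0,0,0.12,0.19,-0.72,0,0,0,0.126,0.2,-0.85,0,0,0,0.126,0.2,-0.85,0,0,0,0.126]';python3 go.py .5128 .0915 .275 -14.5
python3 - <<'E'
from h import *
print("slot",ray("side",[(180+295/2,100+478/2)],.09))
E
```

```text
time_s: 5.67
tool_pos: [0.542, -0.1046, 0.2759]
ee_rot: [[0.999, -0.049, -0.001], [-0.049, -0.999, -0.001], [-0.001, 0.001, -1.0]]
force: [0.8, -0.3, -0.2]
gripper_width: 0.017
row [-0.155 -0.778  0.003] [0.001 0.    0.13 ] mm [ -38.9 -194.4    0.7] deg [ 0.1  0.  11.7] t 5.67 F [ 0.8 -0.3 -0.2] w 17.0
slot [[ 0.53127106 -0.32759653  0.09      ]]
```

```bash
python3 -m creep '[-0.03,-0.12,0,0,0,0.03,-0.06,-0.27,0,0,0,0.06,-0.09,-0.42,0,0,0,0.09,-0.12,-0.57,0,0,0,0.12,-0.15,-0.7,0,0,0,0.13,-0.155,-0.778,0,0,0,0.13,-0.155,-0.778,0,0,0,0.13,-0.155,-0.778,0,0,0,0.13]';python3 go.py .5128 .0915 .24 -14.5
python3 - <<'E'
from h import *
s=vision.snapshot("side");t=vision.snapshot("top")
def c(i,x,y,w,h,f): return cv2.resize(i[y:y+h,x:x+w],None,fx=f,fy=f,interpolation=cv2.INTER_CUBIC)
cv2.imwrite("pics/c3.png",np.hstack([c(s,150,70,130,160,3),c(t,100,100,130,160,3)]))
E
```

```text
time_s: 6.33
tool_pos: [0.5124, 0.0922, 0.2748]
ee_rot: [[0.969, -0.249, -0.003], [-0.249, -0.969, -0.001], [-0.002, 0.002, -1.0]]
force: [-0.9, -0.5, -1.0]
gripper_width: 0.017
row [0.002 0.002 0.139] [0.001 0.001 0.001] mm [ 0.6  0.5 34.8] deg [0.1 0.1 0.1] t 6.33 F [-0.9 -0.5 -1. ] w 17.0
```

View pics/c3.png

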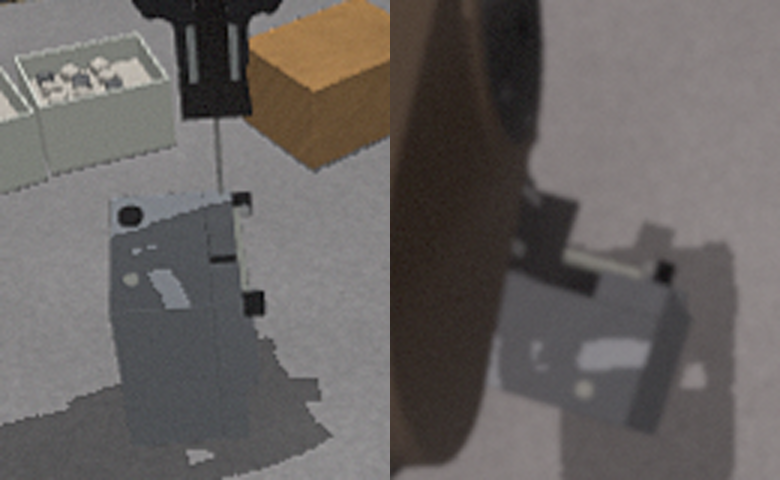

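Blade edge-on at crop (218,120)–(219,192). The notch spans x 208–236, with its near edge at y 260.

```bash
python3 - <<'E'
from h import *
P=proj("side",[(.5124,.0922,.1894),(.5124,.0922,.2594),(.5128,.0915,.14)]); print((P-[150,70]+.33)*3)
a=np.radians(-14.5);x=np.array([np.cos(a),np.sin(a),0]);y=np.array([-np.sin(a),np.cos(a),0]);n=np.array([.5128,.0915,.14])
Q=[n+u*x+v*y for u,v in[(.01,.022),(.01,-.022),(-.01,-.022),(-.01,.022)]]
print((proj("side",Q)-[150,70]+.33)*3)
print(ray("side",[(150+219/3-.3,70+192/3-.3)],.1894))
E
```

```text
[[220.90933575 187.21713151]
 [215.16107661  97.05524968]
 [225.33885922 244.18378791]]
[[236.82072349 224.38467423]
 [241.76642343 262.71237487]
 [213.35505936 264.84208001]
 [209.50699761 226.32679036]]
[[0.50947246 0.08733183 0.1894    ]]
```

```bash
python3 -m creep '[0,0,0.07,0,0,0,0,0,0.14,0,0,0,0,0,0.18,0,0,0,0,0,0.2,0,0,0,0,0,0.22,0,0,0,0,0,0.22,0,0,0]';python3 go.py .5128 .0915 .203 -14.5
```

```text
time_s: 6.93
tool_pos: [0.5127, 0.0904, 0.2195]
ee_rot: [[0.968, -0.252, -0.003], [-0.252, -0.968, -0.001], [-0.003, 0.002, -1.0]]
force: [-0.1, -0.2, -0.9]
gripper_width: 0.0171
row [-0.    -0.005  0.066] [ 0.001  0.002 -0.001] mm [-0.1 -1.1 16.5] deg [ 0.1  0.1 -0.1] t 6.93 F [-0.1 -0.2 -0.9] w 17.1
```

```bash
python3 -m creep '[0,-0.004,0.03,0,0,0,0,-0.004,0.05,0,0,0,0,-0.004,0.066,0,0,0,0,-0.004,0.066,0,0,0]'
python3 - <<'E'
from h import *
s=vision.snapshot("side")
cv2.imwrite("pics/c4.png",cv2.resize(s[70:210,150:290],None,fx=4,fy=4,interpolation=cv2.INTER_CUBIC))
E
```

```text
time_s: 7.27
tool_pos: [0.5126, 0.0914, 0.2023]
ee_rot: [[0.968, -0.251, -0.004], [-0.251, -0.968, -0.001], [-0.004, 0.002, -1.0]]
force: [-0.8, -0.2, -0.6]
gripper_width: 0.0173
```

View pics/c4.png

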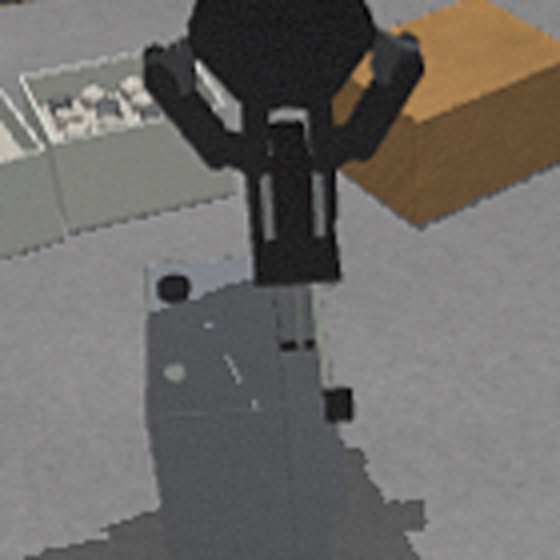

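The blade (298,310) stands inside the notch (278–318) behind the white cover. Now I'll pry it outward.

```bash
python3 -m creep '[0.014,0,0,0,0,0,0.028,0,0,0,0,0,0.042,0,0,0,0,0,0.056,0,0,0,0,0,0.07,0,0,0,0,0,0.084,0,0,0,0,0]';python3 -m creep '[0.014,0,0,0,0,0,0.028,0,0,0,0,0,0.042,0,0,0,0,0,0.056,0,0,0,0,0,0.07,0,0,0,0,0,0.07,0,0,0,0,0]'
python3 - <<'E'
from h import *
s=vision.snapshot("side")
cv2.imwrite("pics/c5.png",cv2.resize(s[70:230,150:310],None,fx=3,fy=3,interpolation=cv2.INTER_CUBIC))
E
```

```text
time_s: 7.82
tool_pos: [0.5339, 0.0859, 0.2027]
ee_rot: [[0.968, -0.251, -0.003], [-0.251, -0.968, -0.002], [-0.002, 0.002, -1.0]]
force: [0.3, 0.2, -1.4]
gripper_width: 0.0171
time_s: 8.32
tool_pos: [0.5514, 0.0814, 0.2027]
ee_rot: [[0.968, -0.252, -0.002], [-0.252, -0.968, -0.002], [-0.002, 0.002, -1.0]]
force: [0.3, -0.4, -0.0]
gripper_width: 0.0173
```

View pics/c5.png

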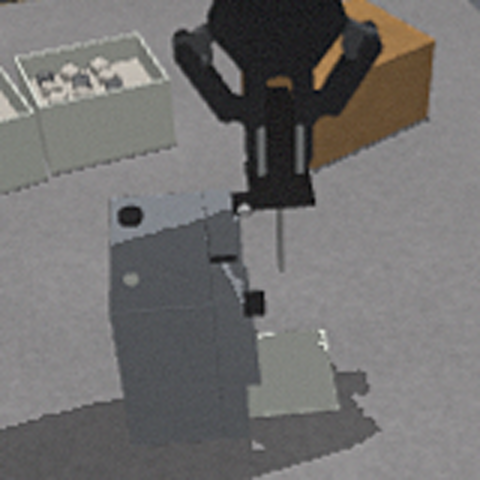

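The cover has popped off and lies on the bench in front of the box, crop (295,370). I'll lift and go back to the rack.

```bash
python3 -m creep '[0,0,-0.06,0,0,0,0,0,-0.13,0,0,0,0,0,-0.21,0,0,0,0,0,-0.29,0,0,0,0,0,-0.29,0,0,0]';python3 go.py .545 -.11 .277 -3; python3 go.py .5239 -.3271 .277 8.3
```

```text
time_s: 8.78
tool_pos: [0.5522, 0.0817, 0.2787]
ee_rot: [[0.968, -0.251, 0.003], [-0.251, -0.968, -0.001], [0.003, 0.001, -1.0]]
force: [0.2, 0.7, -0.5]
gripper_width: 0.0169
row [0.165 0.749 0.008] [ 0.001 -0.002 -0.129] mm [ 41.2 187.3   1.9] deg [  0.1  -0.2 -11.6] t 8.78 F [ 0.2  0.7 -0.5] w 16.9
row [0.302 1.611 0.009] [ 0.001 -0.002 -0.254] mm [ 75.4 402.8   2.2] deg [  0.1  -0.2 -22.9] t 8.78 F [ 0.2  0.7 -0.5] w 16.9
```

```bash
python3 -m creep '[0.03,0.1,0,0,0,-0.03,0.06,0.24,0,0,0,-0.06,0.09,0.38,0,0,0,-0.09,0.12,0.52,0,0,0,-0.12,0.15,0.66,0,0,0,-0.13,0.165,0.75,0,0,0,-0.13,0.165,0.75,0,0,0,-0.13]';python3 go.py .5239 -.3271 .275 8.3
```

```text
time_s: 9.37
tool_pos: [0.5444, -0.1138, 0.278]
ee_rot: [[0.999, -0.053, 0.002], [-0.053, -0.999, -0.002], [0.002, 0.002, -1.0]]
force: [-0.8, -0.3, -1.7]
gripper_width: 0.0169
row [-0.036  0.856  0.013] [ 0.001 -0.001 -0.126] mm [ -9.1 214.    3.3] deg [  0.1  -0.1 -11.4] t 9.37 F [-0.8 -0.3 -1.7] w 16.9
```

```bash
python3 -m creep '[0,0.13,0,0,0,-0.03,-0.01,0.28,0,0,0,-0.06,-0.02,0.43,0,0,0,-0.09,-0.03,0.58,0,0,0,-0.12,-0.036,0.73,0,0,0,-0.126,-0.036,0.82,0,0,0,-0.126,-0.036,0.856,0,0,0,-0.126,-0.036,0.856,0,0,0,-0.126,-0.036,0.856,0,0,0,-0.126]';python3 go.py .5239 -.3271 .175 8.3
python3 - <<'E'
from h import *
s=vision.snapshot("side");t=vision.snapshot("top")
def c(i,x,y,w,h,f): return cv2.resize(i[y:y+h,x:x+w],None,fx=f,fy=f,interpolation=cv2.INTER_CUBIC)
cv2.imwrite("pics/c6.png",np.hstack([c(s,240,220,130,160,3),c(t,100,100,130,160,3)]))
E
```

```text
time_s: 10.12
tool_pos: [0.524, -0.3261, 0.2777]
ee_rot: [[0.99, 0.144, 0.001], [0.144, -0.99, -0.001], [0.001, 0.001, -1.0]]
force: [0.5, -0.1, -0.8]
gripper_width: 0.0169
row [-0.001  0.004  0.411] [ 0.001 -0.001 -0.   ] mm [ -0.3   0.9 102.7] deg [ 0.1 -0.1 -0. ] t 10.12 F [ 0.5 -0.1 -0.8] w 16.9
```

View pics/c6.png

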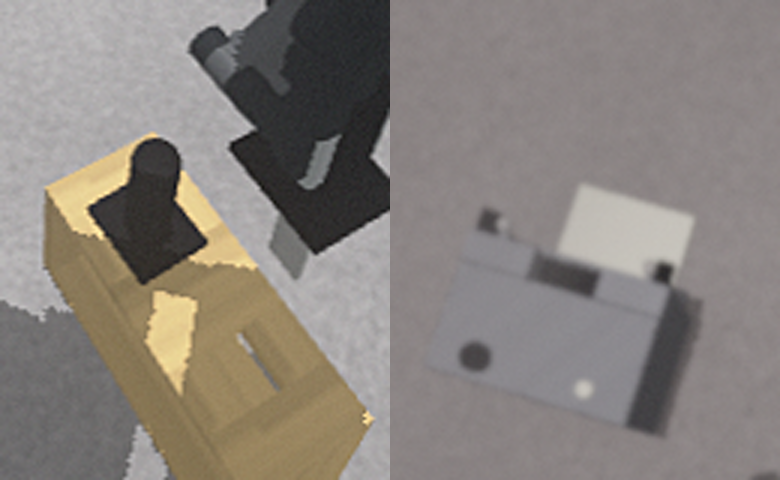

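The cover lies flat in front of the box, and the rack slot shows at (262,350). The pose matches the grasp pose, so I'll lower in two stages.

```bash
python3 -m creep '[0,0.004,0.1,0,0,0,0,0.004,0.2,0,0,0,0,0.004,0.3,0,0,0,0,0.004,0.38,0,0,0,0,0.004,0.42,0,0,0,0,0.004,0.46,0,0,0,0,0.004,0.46,0,0,0]';python3 go.py .5239 -.3271 .1065 8.3
```

```text
time_s: 10.8
tool_pos: [0.5245, -0.3255, 0.1621]
ee_rot: [[0.989, 0.146, 0.0], [0.146, -0.989, -0.0], [0.0, 0.0, -1.0]]
force: [0.2, -0.6, -0.8]
gripper_width: 0.0176
row [-0.003  0.006  0.222] [ 0.    -0.     0.001] mm [-0.8  1.4 55.6] deg [ 0.  -0.   0.1] t 10.8 F [ 0.2 -0.6 -0.8] w 17.6
```

```bash
python3 -m creep '[-0.002,0.006,0.06,0,0,0,-0.002,0.006,0.12,0,0,0,-0.002,0.006,0.16,0,0,0,-0.002,0.006,0.19,0,0,0,-0.002,0.006,0.21,0,0,0,-0.002,0.006,0.222,0,0,0,-0.002,0.006,0.222,0,0,0,-0.002,0.006,0.222,0,0,0]';python3 go.py .5239 -.3271 .1054 8.3
```

```text
time_s: 11.47
tool_pos: [0.5245, -0.3273, 0.107]
ee_rot: [[0.989, 0.146, 0.001], [0.146, -0.989, -0.001], [0.001, 0.001, -1.0]]
force: [0.5, 0.5, -1.4]
gripper_width: 0.0168
row [-0.002 -0.001  0.006] [ 0.    -0.     0.001] mm [-0.5 -0.2  1.6] deg [ 0.  -0.   0.1] t 11.47 F [ 0.5  0.5 -1.4] w 16.8
```

Now 1.5 mm more, release, and retreat upward.

```bash
python3 -m creep '[0,0,0.006,0,0,0,0,0,0.006,0,0,0,0,0,0.006,0,0,0]'; python3 -m creep '[0,0,0,0,0,0,0,0,0,0,0,0,0,0,0,0,0,0,0,0,0,0,0,0,0,0,0,0,0,0,0,0,0,0,0,0,0,0,0,0,0,0,0,0,0,0,0,0,0,0,0,0,0,0,0,0,0,0,0,0]' 0; python3 -m creep '[0,0,-0.06,0,0,0,0,0,-0.16,0,0,0,0,0,-0.28,0,0,0,0,0,-0.42,0,0,0,0,0,-0.56,0,0,0,0,0,-0.7,0,0,0,0,0,-0.7,0,0,0]'; python3 go.py .54 -.11 .28 8
```

```text
time_s: 11.72
tool_pos: [0.5245, -0.3273, 0.1058]
ee_rot: [[0.989, 0.146, 0.001], [0.146, -0.989, -0.001], [0.001, 0.001, -1.0]]
force: [0.2, 0.5, -1.7]
gripper_width: 0.0172
time_s: 12.55
tool_pos: [0.5245, -0.3273, 0.1058]
ee_rot: [[0.989, 0.146, 0.001], [0.146, -0.989, -0.001], [0.001, 0.001, -1.0]]
force: [0.5, -0.2, -0.2]
gripper_width: 0.0853
time_s: 13.13
tool_pos: [0.5258, -0.3282, 0.288]
ee_rot: [[0.989, 0.146, 0.009], [0.146, -0.989, -0.007], [0.008, 0.009, -1.0]]
force: [-0.2, -0.6, 0.1]
gripper_width: 0.0856
row [ 0.184 -0.855  0.026] [ 0.005 -0.005  0.005] mm [  45.9 -213.9    6.5] deg [ 0.5 -0.5  0.4] t 13.13 F [-0.2 -0.6  0.1] w 85.6
```

```bash
python3 - <<'E'
from h import *
s=vision.snapshot("side");t=vision.snapshot("top")
def c(i,x,y,w,h,f): return cv2.resize(i[y:y+h,x:x+w],None,fx=f,fy=f,interpolation=cv2.INTER_CUBIC)
cv2.imwrite("pics/c7.png",np.hstack([c(s,170,120,200,264,2),c(t,90,100,133,176,3)]))
E
```

```text
(no output)
```

View pics/c7.png

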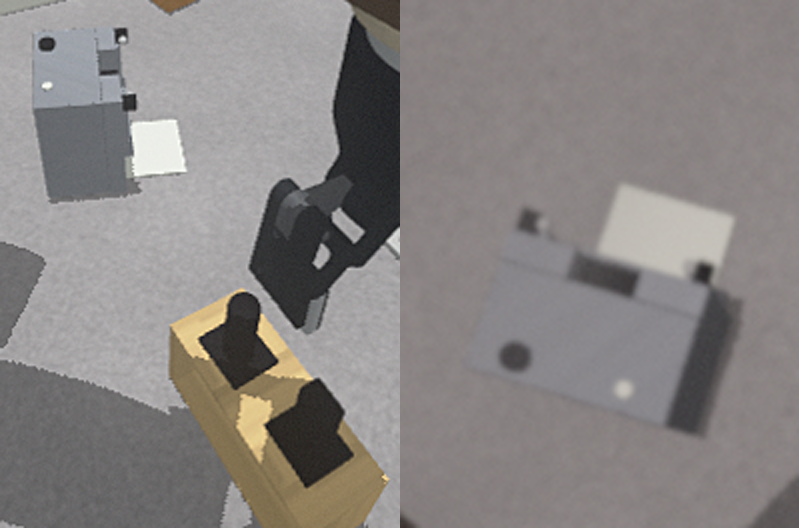

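The tool stands in its slot with its guard at (308,445), the brush is upright at (240,340), and the cover is at (158,147). Last, a quick check that the cover lies flat, then I'll hand in.

```bash
python3 - <<'E'
from h import *
for z in(.004,.03):
    a=ray("top",[(90+(x-400)/3-.3,100+y/3-.3) for x,y in[(622,183),(735,213)]],z); b=ray("side",[(170+x/2-.25,120+y/2-.25) for x,y in[(178,120),(187,172)]],z)
    print(z,a[:,:2].round(3).tolist(),b[:,:2].round(3).tolist(),np.linalg.norm(a[0]-a[1]))
s=get_state();print(s["time_s"],s["force"],np.abs(s["joint_velocities"]).max())
from rig import env; env.close_job()
E
```

```text
0.004 [[0.604, 0.113], [0.584, 0.029]] [[0.604, 0.114], [0.58, 0.027]] 0.08726605504440765
0.03 [[0.598, 0.108], [0.578, 0.026]] [[0.593, 0.088], [0.57, 0.006]] 0.084616181498966
13.2333 [ 0.09217804 -0.11815824 -0.76362006] 0.04223126669595324
the job is handed in; nothing more can be done
```

The job is handed in at about 13.2 s of robot time. I took the pry tool from the rack, lowered its blade into the notch, and pushed the snap cover outward about 40 mm. The cover popped off and dropped onto the bench in front of the box. I then put the tool back in its own slot, released it, and moved the gripper clear above it.

- **Cover:** it is off the box and on the bench. Its outer edge measures the same in both cameras at bench height, to within about 4 mm. That edge came out 87 mm long against the 90 mm given.
- **Tool and brush:** the last picture shows the tool upright with its guard resting on the rack, and the brush still standing in its slot.
- **Forces:** the readings at the end of each move stayed within about 5 N. I did not record peaks during the moves.
- **Disagreement:** my reading of the empty slot put it about 7 mm from the grasp position. I returned the tool to the grasp position instead, and it went in with no resistance. No other check failed.

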